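# Pin the tape-head bracket to the carriage of a cassette deck

## Robot

A 7-joint arm with a two-finger parallel gripper is mounted at the origin on the work surface. World frame = base frame: x ahead of the robot, y to its left, z up, the work surface at z = 0. Lengths are in m, angles in rad, forces in N, time in s.
With the tool pointing down it reaches from about 0.4 to 0.875 m from the base axis. Payload 6.5 kg.
Tool frame: the origin (TCP) lies at the very end of the fingers, on their centre line; the grasp point (between the pads) lies 19 mm behind it; z points along the fingers, y is the direction in which the jaws open and shut (so a half turn about z gives the same grasp; the last joint's range is limited). The gripper opens to 85 mm and grips with 20 to 120 N. Pads are 22 mm wide; open, the fingers measure 114 mm over their backs; the gripper's body (76 mm by 85 mm) begins 54 mm behind the grasp point. The pads swing forward as they close: fully open they stand 13 mm farther back than shut.
Start: joints at [1.097, 0.536, -0.004, 1.538, 0.003, 1.067, -0.071], TCP at [0.258, -0.597, 0.231] pointing down, gripper open.
Joint ranges: [-2.7, 2.7], [-0.37, 2.16], [-1.27, 1.26], [0.24, 2.4], [-1.31, 4.45], [0.19, 1.91], [-2.76, 2.76]. Speed limits (rad/s): [2.39, 2.39, 3.14, 3.14, 3.14, 3.14, 3.14].

## Interface

Orientations are given as a unit quaternion [w, x, y, z].
In Python, from cell import get_obs, camera, calibration, ticket gives the robot as it stands.
- The arm moves only by the tool servo_tool, never from a script. Its argument "steps" is text: rows parted by semicolons, each of 7 numbers parted by spaces: the finger opening in mm, from 0 to 85.4, then the shift along the world's x, y, z in mm, then the turn, a rotation vector about the world's x, y, z in degrees. In form: hand dx dy dz rx ry rz; .... A call has 1 to 8 rows; each row shifts and turns the commanded pose from where the row before left it; what a row does not reach is not made up. A row lasts 1/12 s, in which the tool goes at most 41.7 mm and 7.16 degrees, less where a joint would pass 70% of its speed; a pose out of reach is approached as far as the arm can. A call is refused whole if a number of a shift passes 41.7 or a number of a turn 7.16, either way. A call with a gripper value outside its range is refused whole. The fingers move at their own pace and stop on an object; "newtons" is the grip in N (left out, the last holds). Time passes only in rows, so rows that do not move let the fingers close. It gives the time, the measured TCP pose, the force and the opening at its end, in the units of the state.
- get_obs(): the state, without advancing time (a new reading comes with each control period).
- camera(name): name is "side" or "top" or "wrist"; returns the picture (400x640x3 uint8, red, green, blue); there is no depth.
- calibration(name): a dict with "intrinsics" (3x3 intrinsics, pixels), "R" (3x3) and "t" (3): a world point X has camera coordinates R X + t. Camera axes: x right, y down, z forward; pixel columns grow to the right and rows downward; lengths in m; the calibration is good to about 2 mm. A picture is of the moment at which its call begins: read the wrist's pose just before it. calibration takes no time and is no camera call; for the wrist camera it gives the pose at the moment of the call.
- ticket.job_done(): hands the job in, once; it reports no verdict.
The state is a dict: "time": time; "qpos": joint angles; "joint_velocities": joint speeds; "joint_efforts": joint torques, N m; "tool_pos": TCP position; "orientation": TCP orientation; "contact_force": force on the tool from outside, world axes, zero at the start; "moment": the same for the moment, N m; "grip_width": opening from 0.0 (shut) to 1.0 (fully open).
Only numpy, scipy, OpenCV 4.12 (cv2) and the standard library are available. Lean on these libraries where they do the work, as an engineer would, in place of code of your own. Each camera call takes 0.05 s, during which the arm holds its last target. There are 200 camera calls.

## Task

Take the yellow-handled steel pin from its grey stand and put it into the hole of the tan tape-head bracket on the open deck. The matching hole in the sprung carriage underneath is out of line and hidden, so press lightly and slide the bracket along with the pin until you feel the pin find that hole, then push the pin gently fully home, collar down on the bracket, and let go. Never press or shove hard, do not touch the copper tape head, and leave the smoked lid, the screwdriver and the cassette case as they are.

Things in the scene. Friction and masses are not known exactly. Their poses are not given: they have to be found in the camera images.
- pin_handle (a point): middle of the pin's upright yellow round handle (14 mm across, 52 mm tall), 60 mm above the pin's tip, z up along the pin. Under the handle: steel collar 20 mm across, 4 mm thick, its top 26 mm and its underside 30 mm below this point. Mass about 60 g. It starts upright in the stand, collar resting on the stand's top
- pin_tip (a point): centre of the pin's lower end, z up along the pin. The steel shaft is 8 mm across with a small bevel at the foot, 30 mm long from here to the collar's underside. Home: collar on the bracket, so this tip 30 mm below the bracket hole's mouth
- stand: fixed grey block 52 x 52 x 36 mm that holds the pin in a 10 mm hole through its middle; origin in the centre of its underside
- bracket_hole (a point): centre of the mouth of the through hole (9.5 mm wide, 2 mm bevel) in the top face of the tan bracket plate (64 x 44 x 8 mm, top 78 mm above the desk). Axes are the deck's: x along the bracket's slide, y to the keys, z up. 14.5 mm below this mouth is the flat top of a steel carriage plate with its own 9.5 mm bevelled hole, hidden and out of line along x only
- bracket (a joint): slide of the tan bracket along the deck's x (m), stiff by about 1.5 N, range -0.012 to 0.010. It starts between -0.010 and -0.007; the hidden carriage hole is in line with the bracket hole somewhere between -0.003 and +0.006
- deck: silver deck, fixed, 260 (x) x 220 (y) x 70 mm, origin in the centre of its underside; bracket hole at x 0, y +20 mm at slide 0; keys at +y edge, lid at -y. The carriage plate under the bracket is fixed sideways but gives downwards, 2 N per mm for 4 mm, then rigid. In its hole the pin drops 7 mm freely, then pushes a stiff friction shoe (about 5 N) that stays where pushed
- lid (a joint): smoked clear lid 200 mm wide and 100 mm tall, hinged at the deck's -y edge, 78 mm above the desk and 128 mm from the bracket hole, raised and leaning slightly back; 0 as it stands (rad), stiff hinge
- head: copper tape head, 16 x 12 x 8 mm, on the bracket 32 mm from the hole towards the deck's -y; its top is 4 mm above the bracket plate's top; origin in the centre of its underside
- driver: blue-handled steel screwdriver lying on the desk, about 200 mm long
- case: clear cassette case 69 x 108 x 17 mm lying on the desk, origin in the centre of its underside

How it is judged:
On the way:
1. the pin stands upright in the bracket's hole, its tip at least 8 mm below the mouth (z of pin_tip in the frame of bracket_hole below -0.008 m and horizontal distance between pin_tip and bracket_hole below 0.004 m and angle between the z axis of pin_tip and the z axis of bracket_hole, either way round below 0.15 rad), for 0.1 s.
At the end, for the whole second after the job is handed in: the pin stands through bracket and carriage, upright within 0.1 rad, centred in the bracket hole within 4 mm, collar within 2.5 mm of the bracket's top (tip at least 27.5 mm below the mouth), released and still (z of pin_tip in the frame of bracket_hole below -0.0275 m and horizontal distance between pin_tip and bracket_hole below 0.004 m and angle between the z axis of pin_tip and the z axis of bracket_hole, either way round below 0.1 rad and linear speed of pin below 0.02 m/s); the robot touches nothing.
It fails at once if the pin presses on the deck, bracket or carriage with more than 40 N (contact force between pin and deck above 40 N).
It fails at once if the robot presses on the deck or what it carries with more than 10 N (contact force between any of the arm, the fingers and deck above 10 N).
It fails at once if the copper tape head is touched (over 1 N) (contact force between anything else and head above 1 N).
It fails at once if the lid is swung by more than 0.15 rad (value of joint lid above 0.15 rad or value of joint lid below -0.15 rad).
It fails at once if the screwdriver or the cassette case is moved by more than 15 mm (distance of any of driver, case from where it was at the start of the episode above 0.015 m).
It also fails if it takes over 56 s, if anything falls off the work surface, if the arm or the gripper's body presses on something with over 40 N, if the wrist force passes 120 N, or if a joint passes its speed limit or range.

## Working session

There is one attempt and no reset: what is moved stays moved. The work goes in short steps, Python scripts to look and compute and a tool call to move; the robot and the scene stay as the last step left them, time stands still between calls to the robot, and variables do not carry over. Pictures are saved under pics/ and viewed, about 8 in all and at most 12, crops included, and the job is handed in when it is done.

Besides the shell and the picture viewer there is one more tool, called in YAML: its name, and indented under it one key for each argument. servo_tool: Moves the arm, as the interface text tells. Its arguments: {"type":"object","properties":{"steps":{"type":"string"},"newtons":{"type":"number"}},"required":["steps"]}

```bash
mkdir -p pics
python3 - <<'E'
from cell import *
import cv2,numpy as np
o=get_obs();print(o)
for n in("side","top","wrist"):
    c=calibration(n);print(n,c["intrinsics"].round(1).tolist() if hasattr(c["intrinsics"],'round') else c["intrinsics"],np.round(c["R"],3).tolist(),np.round(c["t"],3).tolist())
    cv2.imwrite(f"pics/{n}0.png",camera(n)[:,:,::-1])
E
```

```text
{'time': 0.0, 'qpos': array([ 1.09680434,  0.53718885, -0.00444226,  1.5389094 ,  0.00263361,
        1.06732172, -0.07117701]), 'joint_velocities': array([-7.71180350e-04,  3.62273169e-04,  1.09936555e-03,  2.67999238e-04,
        2.02314506e-03,  7.87480118e-05,  4.05030146e-04]), 'joint_efforts': array([-7.15964597e-04, -5.83419943e+01,  1.04854759e+00, -2.59107256e+01,
        1.23361585e-02,  9.60512931e-03,  2.50377229e-05]), 'tool_pos': array([ 0.25749042, -0.59610195,  0.23038425]), 'orientation': array([-8.72271207e-04,  9.79273140e-01,  2.02542066e-01, -2.62490827e-04]), 'contact_force': array([-0.34343101,  0.14142998, -1.25866301]), 'moment': array([-0.04006283, -0.00031486,  0.00831238]), 'grip_width': 1.0021362204471636}
side [[400.2, 0.0, 320.5], [0.0, 400.2, 205.2], [0.0, 0.0, 1.0]] [[-0.849, -0.528, 0.014], [-0.28, 0.427, -0.86], [0.448, -0.734, -0.51]] [0.524, 0.198, 0.767]
top [[502.2, 0.0, 321.5], [0.0, 502.2, 194.5], [0.0, 0.0, 1.0]] [[0.025, -0.999, 0.022], [-0.985, -0.029, -0.169], [0.169, -0.018, -0.985]] [0.073, 0.571, 1.052]
wrist [[286.8, 0.0, 322.4], [0.0, 286.8, 194.9], [0.0, 0.0, 1.0]] [[0.396, -0.918, -0.001], [-0.884, -0.382, 0.269], [-0.247, -0.106, -0.963]] [-0.649, -0.033, 0.377]
```

Run:
```python
import cv2,numpy as np
a=[cv2.imread(f"pics/{n}0.png") for n in("side","top")]
cv2.imwrite("pics/m0.png",cv2.resize(np.vstack(a),(640,800))[:, :])
```

```text
(no output)
```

View pics/top0.png

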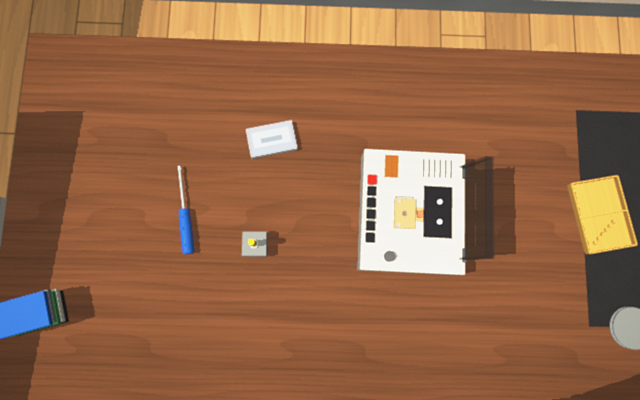

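View pics/side0.png

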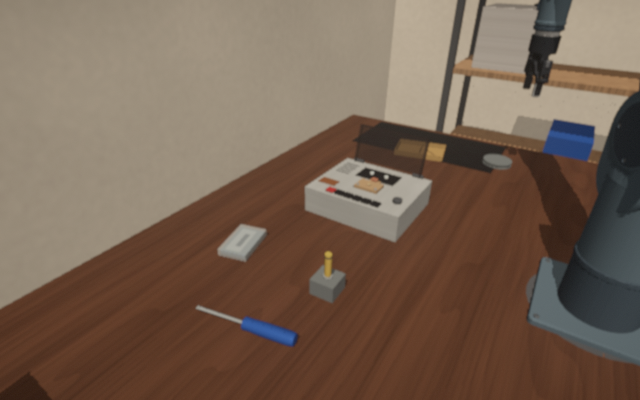

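The top view shows the pin handle at about (252,243), the stand around it, and the bracket at about (404,213) with its hole near the centre. The keys face image left (world +y), and the lid is on the right. The side view shows the handle at about (328,265). Next I'll measure these.

```bash
cat > h.py <<'E'
from cell import *
import cv2,numpy as np
def ray(n,uv,c=None):
    c=c or calibration(n);K,R,t=[np.array(c[k]) for k in("intrinsics","R","t")]
    return -R.T@t, R.T@np.linalg.inv(K)@np.array([*uv,1.])
def plane(n,uv,z,c=None):
    o,d=ray(n,uv,c);return o+d*(z-o[2])/d[2]
def proj(n,X,c=None):
    c=c or calibration(n);p=np.array(c["intrinsics"])@(np.array(c["R"])@np.array(X)+c["t"]);return p[:2]/p[2]
def blob(im,lo,hi,roi):
    x0,y0,x1,y1=roi;h=cv2.cvtColor(im,cv2.COLOR_BGR2HSV)[y0:y1,x0:x1]
    m=cv2.inRange(h,np.array(lo),np.array(hi));n,l,s,c=cv2.connectedComponentsWithStats(m)
    if n<2:return None
    k=1+np.argmax(s[1:,4]);return c[k]+[x0,y0],s[k]+[x0,y0,0,0,0],(l==k)
E
python3 - <<'E'
from h import *
t=cv2.imread("pics/top0.png");s=cv2.imread("pics/side0.png")
ht=cv2.cvtColor(t,cv2.COLOR_BGR2HSV);print(ht[243,252],ht[213,398],ht[160,440],ht[250,248])
b=blob(t,(18,120,120),(35,255,255),(235,225,275,265));print("pin top",b[:2])
bs=blob(s,(15,100,90),(35,255,255),(310,240,345,285));print("pin side",bs[:2])
# ray crossing
o1,d1=ray("top",b[0]);o2,d2=ray("side",bs[0])
A=np.c_[d1,-d2];k=np.linalg.lstsq(A,o2-o1,rcond=None)[0];print("handle",o1+k[0]*d1,o2+k[1]*d2)
g=blob(t,(0,0,60),(180,60,200),(235,225,285,265));print("stand",g[:2],plane("top",g[0],.036))
d=blob(t,(0,0,190),(180,40,255),(345,140,480,285));
y,x=np.nonzero(d[2]);r=cv2.minAreaRect(np.c_[x+345,y+140].astype(np.float32));print("deck",r)
for p in cv2.boxPoints(r):print(p,plane("top",p,.07))
br=blob(t,(10,40,150),(30,150,255),(385,190,425,235));print("bracket",br[:2])
y,x=np.nonzero(br[2]);r=cv2.minAreaRect(np.c_[x+385,y+190].astype(np.float32));print(r,plane("top",r[0],.078))
cv2.imwrite("pics/c1.png",np.hstack([cv2.resize(t[190:240,360:440],None,fx=5,fy=5,interpolation=2),cv2.resize(t[220:270,225:295],None,fx=5,fy=5,interpolation=2)]))
E
```

```text
[ 29 215 252] [ 24 100 246] [ 20  34 205] [ 34  18 197]
pin top (array([251.15789474, 241.81578947]), array([248, 239,   7,   7,  38]))
pin side (array([327.75980392, 262.43137255]), array([324, 250,   9,  27, 204]))
handle [0.4595539  0.23470398 0.07059103] [0.45669643 0.23339726 0.07022818]
stand (array([254.53991597, 243.76260504]), array([242, 232,  26,  25, 476])) [0.45804467 0.2312932  0.036     ]
deck ((413.7120056152344, 211.6341552734375), (104.94351196289062, 121.8842544555664), 2.070030689239502)
[359.07318 270.64117] [0.40540707 0.00650765 0.07      ]
[363.47577 148.83647] [6.68693016e-01 1.58706530e-04 7.00000000e-02]
[468.35083 152.62714] [ 0.66729072 -0.23016613  0.07      ]
[463.94824 274.43182] [ 0.40316849 -0.21438136  0.07      ]
bracket (array([406.90909091, 213.10540184]), array([394, 197,  30,  32, 759]))
((408.5, 212.5), (31.0, 29.0), 90.0) [ 0.53008844 -0.09638973  0.078     ]
```

View pics/c1.png

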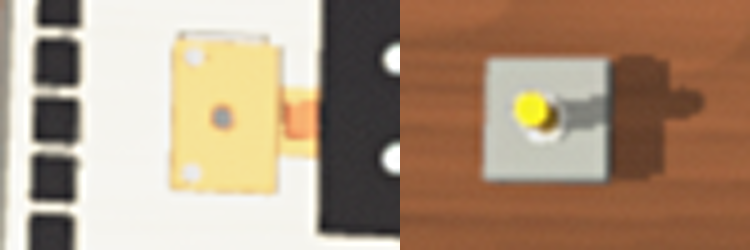

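Estimates so far: handle at about (0.458, 0.233), bracket hole at pixel (404.0, 213.2) in the top view, which is roughly (0.53, -0.09). The deck is turned about -2.4°. I'll move above the pin with the jaws turned along the deck's x.

servo_tool:
  steps: "85 40 20 4 0 0 7;85 40 20 4 0 0 7;85 40 20 4 0 0 7;85 40 20 4 0 0 7;85 40 20 4 0 0 7;85 0 41 0 0 0 7;85 0 41 0 0 0 7;85 0 41 0 0 0 7"
  newtons: 30

```text
time: 0.82
tool_pos: [0.4436, -0.3787, 0.2492]
orientation: [-0.0, 0.767, 0.641, -0.0]
contact_force: [0.9, 0.1, -0.1]
grip_width: 0.997
```

servo_tool:
  steps: "85 0 41 0 0 0 7;85 0 41 0 0 0 0;85 0 41 0 0 0 0;85 0 41 0 0 0 0;85 0 41 0 0 0 0;85 0 41 0 0 0 0;85 0 41 0 0 0 0;85 0 41 0 0 0 0"

```text
time: 1.48
tool_pos: [0.4428, -0.0511, 0.2499]
orientation: [0.0, 0.729, 0.684, -0.0]
contact_force: [0.9, -0.6, -0.4]
grip_width: 0.991
```

servo_tool:
  steps: "85 5 41 0 0 0 0;85 5 41 0 0 0 0;85 5 41 -10 0 0 0;85 0 41 -10 0 0 0;85 0 41 -10 0 0 0;85 0 41 -10 0 0 0;85 0 35 -10 0 0 0;85 0 0 0 0 0 0"

```text
time: 2.15
tool_pos: [0.4557, 0.2339, 0.1993]
orientation: [-0.002, 0.726, 0.688, 0.001]
contact_force: [-0.9, 0.4, 0.1]
grip_width: 0.994
```

Run:
```python
from h import *
o=get_obs();c=calibration("wrist");im=camera("wrist")[:,:,::-1].copy()
print(o["tool_pos"],o["contact_force"]);import pickle;pickle.dump(c,open("w1.pkl","wb"))
cv2.imwrite("pics/w1.png",im)
b=blob(im,(18,120,90),(38,255,255),(0,0,640,400));print(b[:2]);print(plane("wrist",b[0],.08,c))
for z in(.066,.092):print(z,proj("wrist",[.458,.234,z],c),proj("wrist",[*o["tool_pos"][:2],z],c))
```

```text
[0.45566679 0.23386728 0.19934653] [-0.94723257  0.43296718  0.11224282]
(array([326.18644068, 182.26271186]), array([320, 176,  14,  15, 118]))
[0.46020867 0.24196557 0.08      ]
0.066 [324.21049706 187.09755051] [321.85654601 187.35064789]
0.092 [324.31907579 193.98747922] [321.73630212 194.26320071]
```

View pics/w1.png

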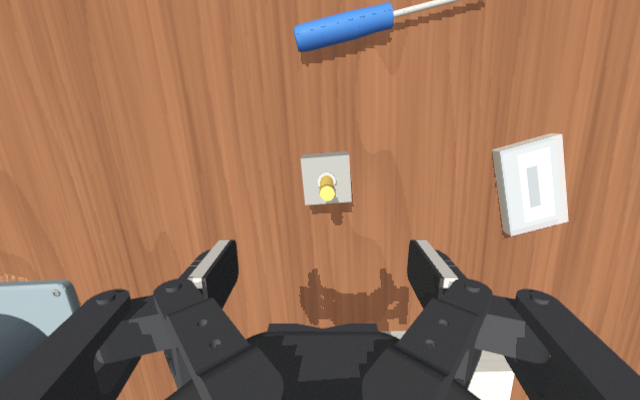

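The wrist view shows the handle top at (327,194), about 4 mm to +x of the TCP line. y agrees. I'll descend and grip.

servo_tool:
  steps: "85 2 0 -24 0 0 0;85 2 0 -24 0 0 0;60 0 0 -24 0 0 0;50 0 0 -24 0 0 0;45 0 0 -24 0 0 0;40 0 0 -24 0 0 0;40 0 0 0 0 0 0;40 0 0 0 0 0 0"

```text
time: 2.87
tool_pos: [0.4619, 0.2242, 0.0561]
orientation: [-0.0, 0.73, 0.684, -0.001]
contact_force: [0.1, -0.6, 0.9]
grip_width: 0.469
```

servo_tool:
  steps: "25 0 0 0 0 0 0;20 0 0 0 0 0 0;10 0 0 0 0 0 0;5 0 0 0 0 0 0;5 0 0 0 0 0 0;5 0 0 0 0 0 0"
  newtons: 50

```text
time: 3.37
tool_pos: [0.4609, 0.2258, 0.0573]
orientation: [-0.0, 0.729, 0.685, -0.001]
contact_force: [-5.1, -0.6, 4.1]
grip_width: 0.151
```

Run:
```python
from h import *
o=get_obs();c=calibration("wrist");im=camera("wrist")[:,:,::-1].copy()
print(o["tool_pos"],o["orientation"],o["contact_force"],o["grip_width"])
cv2.imwrite("pics/w2.png",im[150:400,200:450])
for z in(.066,.092):print(z,proj("wrist",[*o["tool_pos"][:2],z],c),proj("wrist",[.46,.2345,z],c))
t=cv2.imread("pics/top0.png")
print(plane("top",(251.2,241.8),.092),plane("top",(255-.5,244.),.036))
```

```text
[0.46089092 0.2257824  0.05729104] [-2.85198159e-04  7.28967725e-01  6.84547535e-01 -8.03968917e-04] [-5.09198164 -0.61163747  4.11322468] 0.15132697052716618
0.066 [320.71336798 254.18671374] [317.81330784 238.54182419]
0.092 [320.27466352 283.06850469] [316.75448384 264.69143985]
[0.45803461 0.23207269 0.092     ] [0.45752856 0.23135515 0.036     ]
```

View pics/w2.png

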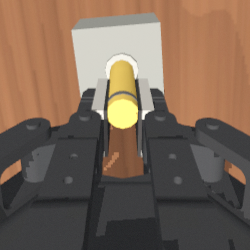

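The handle top is at about (324,263), so the pin sits roughly 9 mm off pad centre along y. The arm was still moving when I took the earlier reading. I'll regrip centred.

servo_tool:
  steps: "35 0 0 0 0 0 0;35 0 0 0 0 0 0;35 -2 4 0 0 0 0;35 0 4 0 0 0 0;35 0 0 0 0 0 0;35 0 0 0 0 0 0;35 0 0 0 0 0 0"

```text
time: 4.0
tool_pos: [0.4604, 0.2338, 0.0564]
orientation: [0.0, 0.729, 0.684, 0.0]
contact_force: [0.2, 0.0, -0.3]
grip_width: 0.411
```

Run:
```python
from h import *
c=calibration("wrist");im=camera("wrist")[:,:,::-1].copy();o=get_obs()
print(o["tool_pos"],o["orientation"],o["contact_force"],o["joint_velocities"].round(3))
b=blob(im,(26,150,150),(38,255,255),(250,150,400,350));print(b[:2],plane("wrist",b[0],.092,c))
```

```text
[0.46033666 0.23365453 0.05637446] [ 7.32179302e-05  7.29173416e-01  6.84328956e-01 -7.03477795e-05] [ 0.05170421  0.20763038 -0.03773846] [0.002 0.001 0.001 0.003 0.002 0.001 0.001]Traceback (most recent call last):
  File "<stdin>", line 4, in <module>
TypeError: 'NoneType' object is not subscriptable
```

servo_tool:
  steps: "25 -1.5 0 0 0 0 0;15 0 0 0 0 0 0;8 0 0 0 0 0 0;5 0 0 0 0 0 0;5 0 0 0 0 0 0;5 0 0 0 0 0 0"
  newtons: 50

```text
time: 4.55
tool_pos: [0.4587, 0.2337, 0.0564]
orientation: [-0.0, 0.729, 0.684, -0.0]
contact_force: [-0.1, -0.2, -0.6]
grip_width: 0.15
```

servo_tool:
  steps: "5 0 0 10 0 0 0;5 0 0 15 0 0 0;5 0 0 25 0 0 0;5 0 0 25 0 0 0;5 0 0 20 0 0 0;5 0 0 5 0 0 0;5 0 0 0 0 0 0;5 0 0 0 0 0 0"

```text
time: 5.22
tool_pos: [0.4586, 0.2334, 0.1561]
orientation: [0.0, 0.729, 0.684, -0.0]
contact_force: [-0.3, -0.7, -1.3]
grip_width: 0.147
```

Run:
```python
from h import *
from collections import Counter
o=get_obs();c=calibration("wrist");im=camera("wrist")[:,:,::-1].copy()
print(o["tool_pos"],o["contact_force"])
cv2.imwrite("pics/w3.png",im)
p=o["tool_pos"]
for dz in(-.0504,-.02,.0356):print(dz,proj("wrist",p+[0,0,dz],c))
# top view: hole, and pin now
print("hole",plane("top",(404.0,213.2),.078))
t=camera("top")[:,:,::-1].copy();cv2.imwrite("pics/t3.png",t);s=camera("side")[:,:,::-1].copy();cv2.imwrite("pics/s3.png",s)
for n,i in(("top",t),("side",s)):
  print(n,[proj(n,p+[0,0,dz]).round(1) for dz in(-.0504,.0356)])
t0=cv2.imread("pics/top0.png")
h=cv2.cvtColor(t0,cv2.COLOR_BGR2HSV)
# bracket hole dark blob refine
g=255-cv2.cvtColor(t0,cv2.COLOR_BGR2GRAY)[209:218,400:409].astype(float);g-=np.median(g);g[g<20]=0
yy,xx=np.mgrid[209:218,400:409];print("hole px",(g*xx).sum()/g.sum(),(g*yy).sum()/g.sum())
# deck edges: left/right white boundary rows->columns
m=cv2.inRange(h,np.array((0,0,190)),np.array((180,45,255)))
L=[(np.nonzero(m[r,345:480])[0][0]+345,r) for r in range(155,268,4)]
T=[(q,np.nonzero(m[140:285,q])[0][0]+140) for q in range(375,460,4)]
for n,P in(("L",L),("T",T)):
  W=np.array([plane("top",p,.07)[:2] for p in P],np.float32);v=cv2.fitLine(W,cv2.DIST_HUBER,0,.01,.01).ravel();print(n,np.degrees(np.arctan2(v[1],v[0])))
```

```text
[0.45856101 0.23335354 0.15611762] [-0.29351184 -0.6819968  -1.26721407]
-0.0504 [321.16686598 215.05246039]
-0.02 [320.95625646 231.97313031]
0.0356 [320.3056584  284.24310762]
hole [ 0.52831856 -0.08678968  0.078     ]
top [array([249.8, 241. ]), array([244.4, 237.4])]
side [array([327.4, 247.1]), array([328.5, 207.7])]
hole px 403.9761431411531 213.06361829025846
L -1.3679049
T 88.70059
```

View pics/w3.png

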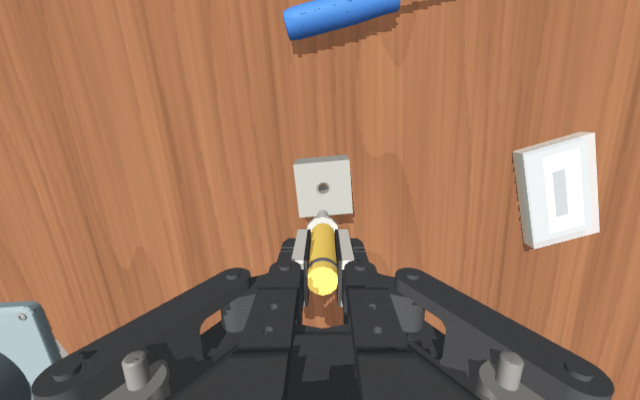

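The pin is held upright and clear of the stand, with its tip at about (322,213). Deck yaw is about -1.35°. Corrected by the known pin offset, the hole is at about (0.529, -0.085). I'll move above it.

servo_tool:
  steps: "5 5 -20 0 0 0 2.2;5 10 -40 0 0 0 0;5 10 -40 0 0 0 0;5 10 -40 0 0 0 0;5 10 -40 0 0 0 0;5 10 -40 0 0 0 0;5 10 -40 0 0 0 0;5 5 -30 0 0 0 0"

```text
time: 6.03
tool_pos: [0.5288, -0.0605, 0.1554]
orientation: [-0.0, 0.717, 0.697, -0.001]
contact_force: [-0.1, -0.2, -0.3]
grip_width: 0.147
```

servo_tool:
  steps: "5 0 -20 0 0 0 0;5 0 -8 0 0 0 0;5 0 0 0 0 0 0;5 0 0 0 0 0 0;5 0 0 0 0 0 0;5 0 0 0 0 0 0"

```text
time: 6.53
tool_pos: [0.5288, -0.0819, 0.1564]
orientation: [-0.0, 0.715, 0.699, 0.0]
contact_force: [0.4, -0.0, -0.1]
grip_width: 0.146
```

```bash
cat > look.py <<'E'
from h import *
import sys
n=sys.argv[1]
o=get_obs();c=calibration("wrist");im=camera("wrist")[:,:,::-1].copy()
p=o["tool_pos"];print(p,o["orientation"].round(4),o["contact_force"],o["moment"])
R=np.zeros(0)
tip=proj("wrist",p+[0,0,-.0504],c);print("tip pred",tip,"hole est",proj("wrist",[.529,-.085,.078],c))
u,v=160,100
crop=cv2.resize(im[v:v+200,u+30:u+290],None,fx=3,fy=3,interpolation=cv2.INTER_CUBIC);cv2.imwrite(f"pics/{n}.png",crop)
cv2.imwrite(f"pics/{n}full.png",im)
import pickle;pickle.dump(c,open(n+".pkl","wb"))
E
python3 look.py w4
```

```text
[ 0.5287502  -0.08192924  0.15641505] [-3.000e-04  7.148e-01  6.994e-01  3.000e-04] [ 0.35133544 -0.02451806 -0.06657437] [-0.01565833  0.04744458 -0.00047654]
tip pred [321.1388006  215.12151495] hole est [321.68700309 207.01797704]
```

View pics/w4.png

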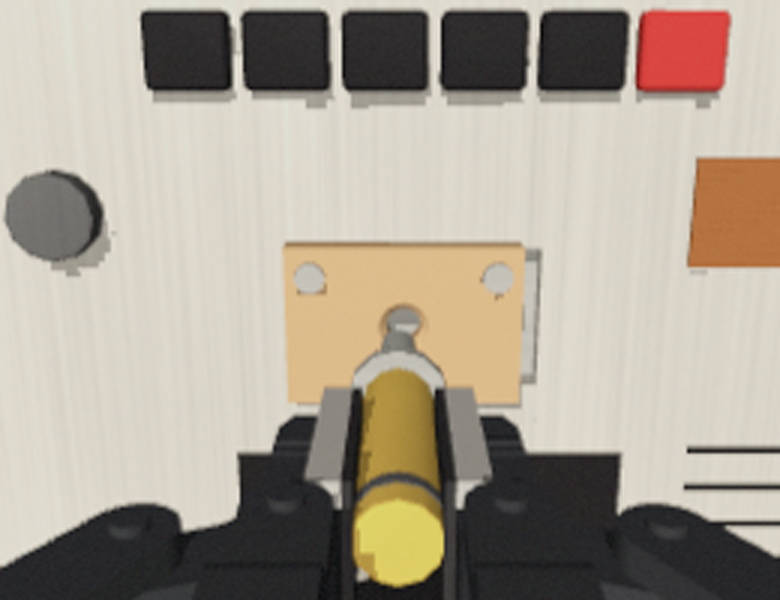

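In this crop (3x, origin 190,100) the hole mouth is centred near (404,325) and the pin tip near (400,345), on a line with it. I need about -4 mm in y. I'll lower close to the mouth and look again.

servo_tool:
  steps: "5 0.6 -2 -5 0 0 0;5 0 -2 -8 0 0 0;5 0 0 -7 0 0 0;5 0 0 -2 0 0 0;5 0 0 0 0 0 0;5 0 0 0 0 0 0;5 0 0 0 0 0 0"

```text
time: 7.17
tool_pos: [0.5295, -0.0882, 0.1345]
orientation: [0.0, 0.716, 0.698, 0.0]
contact_force: [0.2, 0.3, -0.1]
grip_width: 0.148
```

```bash
python3 look.py w5; python3 -c "
import cv2
im=cv2.imread('pics/w5full.png')[180:240,280:370];cv2.imwrite('pics/w5z.png',cv2.resize(im,None,fx=8,fy=8,interpolation=cv2.INTER_CUBIC))"
```

```text
[ 0.52953585 -0.08818025  0.13454604] [1.000e-04 7.159e-01 6.982e-01 1.000e-04] [ 0.17936808  0.28973376 -0.08736186] [ 0.01359668 -0.01628613  0.02329468]
tip pred [321.10042325 215.06476329] hole est [320.2797436  208.09280884]
```

View pics/w5z.png

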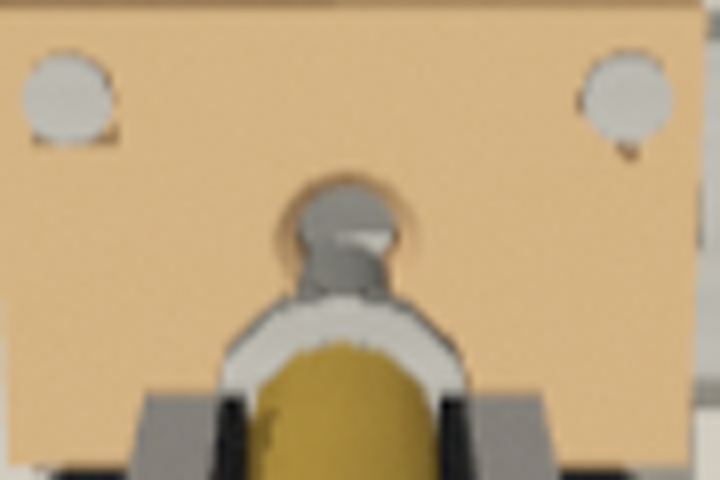

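The mouth is centred at crop (345,239). The pin's foot projects to about (346,257), so the pin is about 1.8 mm too far to -y. x matches. I'll correct that and enter.

servo_tool:
  steps: "5 0 1.8 0 0 0 0;5 0 0 0 0 0 0;5 0 0 -2 0 0 0;5 0 0 -2 0 0 0;5 0 0 -2 0 0 0;5 0 0 -2 0 0 0;5 0 0 0 0 0 0;5 0 0 0 0 0 0"

```text
time: 7.88
tool_pos: [0.5293, -0.0866, 0.1262]
orientation: [-0.0, 0.716, 0.698, -0.0]
contact_force: [0.1, -0.4, -0.7]
grip_width: 0.151
```

servo_tool:
  steps: "5 0 0 -1.5 0 0 0;5 0 0 -1.5 0 0 0;5 0 0 -1.5 0 0 0;5 0 0 -1.5 0 0 0;5 0 0 0 0 0 0;5 0 0 0 0 0 0"

```text
time: 8.38
tool_pos: [0.5295, -0.0866, 0.1203]
orientation: [0.0, 0.716, 0.698, 0.0]
contact_force: [0.7, -1.0, -1.6]
grip_width: 0.148
```

servo_tool:
  steps: "5 0 0 -1.5 0 0 0;5 0 0 -1.5 0 0 0;5 0 0 -1.5 0 0 0;5 0 0 -1.5 0 0 0;5 0 0 -1 0 0 0;5 0 0 0 0 0 0;5 0 0 0 0 0 0"

```text
time: 8.97
tool_pos: [0.5295, -0.0865, 0.1134]
orientation: [0.0, 0.716, 0.698, 0.0]
contact_force: [2.3, -1.1, -1.4]
grip_width: 0.151
```

servo_tool:
  steps: "5 0 0 -0.6 0 0 0;5 0 0 -0.6 0 0 0;5 0 0 0 0 0 0;5 0 0 0 0 0 0"

```text
time: 9.3
tool_pos: [0.5295, -0.0865, 0.1124]
orientation: [0.0, 0.716, 0.698, 0.0]
contact_force: [0.5, -1.8, 2.1]
grip_width: 0.149
```

Contact is felt at about 2 N with 1 mm of spring. I'll ease the side force with -0.5 mm in y and start sliding along the deck's +x.

servo_tool:
  steps: "5 0 -0.5 -0.4 0 0 0;5 0.4 0 0 0 0 0;5 0.5 0 0 0 0 0;5 0.5 0 0 0 0 0;5 0.5 0 0 0 0 0;5 0.5 0 0 0 0 0;5 0.5 -0.1 0 0 0 0;5 0 0 0 0 0 0"

```text
time: 9.97
tool_pos: [0.5314, -0.0869, 0.1115]
orientation: [-0.001, 0.716, 0.698, -0.001]
contact_force: [-4.1, 0.7, 4.1]
grip_width: 0.145
```

servo_tool:
  steps: "5 0.5 0 0 0 0 0;5 0.5 0 0 0 0 0;5 0.5 0 0 0 0 0;5 0.5 -0.1 0 0 0 0;5 0 0 0 0 0 0"

```text
time: 10.38
tool_pos: [0.5343, -0.0872, 0.1117]
orientation: [-0.0, 0.716, 0.698, -0.0]
contact_force: [-4.1, -0.3, 3.3]
grip_width: 0.145
```

servo_tool:
  steps: "5 0.4 0 0 0 0 0;5 0.4 0 0 0 0 0;5 0.4 0 0 0 0 0;5 0 0 0 0 0 0"

```text
time: 10.72
tool_pos: [0.5356, -0.0872, 0.1118]
orientation: [0.0, 0.716, 0.698, 0.0]
contact_force: [-3.9, -0.1, 2.7]
grip_width: 0.147
```

servo_tool:
  steps: "5 0.4 0 -0.2 0 0 0;5 0.4 0 0 0 0 0;5 0.4 0 0 0 0 0;5 0 0 0 0 0 0"

```text
time: 11.05
tool_pos: [0.5369, -0.0872, 0.1117]
orientation: [0.0, 0.716, 0.698, 0.0]
contact_force: [-3.4, -1.7, 3.0]
grip_width: 0.146
```

servo_tool:
  steps: "5 0.4 -0.1 0 0 0 0;5 0.4 0 0 0 0 0;5 0.4 0 0 0 0 0;5 0 0 0 0 0 0"

```text
time: 11.38
tool_pos: [0.5381, -0.0873, 0.1117]
orientation: [0.0, 0.716, 0.698, 0.0]
contact_force: [-3.7, -0.5, 3.8]
grip_width: 0.15
```

servo_tool:
  steps: "5 0.4 0 0 0 0 0;5 0.4 0 0 0 0 0;5 0.4 0 0 0 0 0;5 0 0 0 0 0 0"

```text
time: 11.72
tool_pos: [0.5399, -0.0873, 0.1117]
orientation: [0.001, 0.716, 0.698, 0.001]
contact_force: [0.5, -0.6, -0.5]
grip_width: 0.146
```

The press force fell away and x jumped, so the pin has found the hidden hole. I'll lower gently.

servo_tool:
  steps: "5 0 0 -0.7 0 0 0;5 0 0 -0.7 0 0 0;5 0 0 -0.7 0 0 0;5 0 0 0 0 0 0;5 0 0 0 0 0 0"

```text
time: 12.13
tool_pos: [0.5402, -0.0873, 0.1097]
orientation: [0.001, 0.716, 0.698, 0.001]
contact_force: [2.6, -1.1, -1.3]
grip_width: 0.15
```

servo_tool:
  steps: "5 0.5 -0.2 -0.8 0 0 0;5 0 0 -0.8 0 0 0;5 0 0 -0.8 0 0 0;5 0 0 -0.8 0 0 0;5 0 0 0 0 0 0;5 0 0 0 0 0 0"

```text
time: 12.63
tool_pos: [0.5403, -0.0874, 0.1067]
orientation: [0.001, 0.716, 0.698, 0.001]
contact_force: [3.8, -0.5, 3.9]
grip_width: 0.147
```

servo_tool:
  steps: "5 0.5 0 0 0 0 0;5 0.4 0 0 0 0 0;5 0 0 -0.7 0 0 0;5 0 0 -0.7 0 0 0;5 0 0 0 0 0 0"

```text
time: 13.05
tool_pos: [0.5405, -0.0874, 0.1052]
orientation: [0.0, 0.716, 0.698, -0.0]
contact_force: [1.2, -1.1, 5.6]
grip_width: 0.149
```

Now the shoe resists at about 5 N, as expected. About 7 mm is left.

servo_tool:
  steps: "5 0.3 -0.2 -0.7 0 0 0;5 0 0 -0.7 0 0 0;5 0 0 -0.7 0 0 0;5 0 0 -0.7 0 0 0;5 0 0 -0.7 0 0 0;5 0 0 0 0 0 0"

```text
time: 13.55
tool_pos: [0.5405, -0.0875, 0.1016]
orientation: [-0.0, 0.716, 0.698, -0.0]
contact_force: [1.7, -0.6, 6.7]
grip_width: 0.146
```

servo_tool:
  steps: "5 0.2 0 -0.6 0 0 0;5 0 0 -0.6 0 0 0;5 0 0 -0.6 0 0 0;5 0 0 -0.4 0 0 0;5 0 0 0 0 0 0"

```text
time: 13.97
tool_pos: [0.5406, -0.0875, 0.0994]
orientation: [-0.0, 0.716, 0.698, -0.0]
contact_force: [0.6, -0.8, 5.8]
grip_width: 0.149
```

servo_tool:
  steps: "5 0 0 -0.4 0 0 0;5 0 0 -0.4 0 0 0;5 0 0 0 0 0 0"

```text
time: 14.22
tool_pos: [0.5406, -0.0875, 0.0986]
orientation: [-0.0, 0.716, 0.698, -0.0]
contact_force: [1.2, -0.3, 7.0]
grip_width: 0.146
```

servo_tool:
  steps: "5 0 0 -0.3 0 0 0;5 0 0 -0.3 0 0 0;5 0 0 0 0 0 0"

```text
time: 14.47
tool_pos: [0.5407, -0.0875, 0.0983]
orientation: [-0.0, 0.716, 0.698, -0.0]
contact_force: [0.5, -0.8, 9.5]
grip_width: 0.149
```

servo_tool:
  steps: "5 0 0 -0.4 0 0 0;5 0 0 0 0 0 0;5 0 0 0 0 0 0"

```text
time: 14.72
tool_pos: [0.5408, -0.0875, 0.0982]
orientation: [-0.0, 0.716, 0.698, -0.0]
contact_force: [-1.4, -0.1, 12.3]
grip_width: 0.148
```

The collar is seated: z stopped at 0.098 and the force rose. I'll ease off, open and retreat straight up.

servo_tool:
  steps: "5 0 0 0.8 0 0 0;15 0 0 0 0 0 0;25 0 0 0 0 0 0;35 0 0 0 0 0 0;40 0 0 0 0 0 0;40 0 0 0 0 0 0;40 0 0 0 0 0 0"

```text
time: 15.3
tool_pos: [0.5406, -0.0876, 0.098]
orientation: [-0.0, 0.716, 0.698, -0.0]
contact_force: [0.3, -0.3, -0.7]
grip_width: 0.467
```

servo_tool:
  steps: "40 0 0 4 0 0 0;40 0 0 10 0 0 0;40 0 0 20 0 0 0;40 0 0 25 0 0 0;40 0 0 25 0 0 0;40 0 0 20 0 0 0;40 0 0 0 0 0 0;40 0 0 0 0 0 0"

```text
time: 15.97
tool_pos: [0.5419, -0.0878, 0.204]
orientation: [0.001, 0.716, 0.698, 0.001]
contact_force: [-0.2, 0.0, -0.9]
grip_width: 0.469
```

```bash
python3 look.py w6
python3 - <<'E'
from h import *
s=camera("side")[:,:,::-1];t=camera("top")[:,:,::-1]
w=cv2.imread("pics/w6full.png")
f=lambda i:cv2.resize(i,(400,300),interpolation=cv2.INTER_CUBIC)
cv2.imwrite("pics/end.png",np.vstack([np.hstack([f(s[130:250,290:450]),f(t[140:290,350:550])]),np.hstack([f(w[100:310,180:460]),f(cv2.imread("pics/top0.png")[140:290,350:550])])]))
for X in([.5405,-.0875,.134],[.5405,-.0875,.082]):print(proj("side",X),proj("top",X))
E
```

```text
[ 0.54189549 -0.08776767  0.20403394] [0.0014 0.7159 0.6982 0.0008] [-0.18463281  0.04026047 -0.88754053] [0.01064999 0.01404371 0.04607414]
tip pred [320.95415947 215.00217268] hole est [307.57052719 186.02792129]
[365.52704369 163.0900796 ] [409.44838934 203.56127252]
[364.07770866 181.51460781] [404.66608452 207.26323731]
```

View pics/end.png

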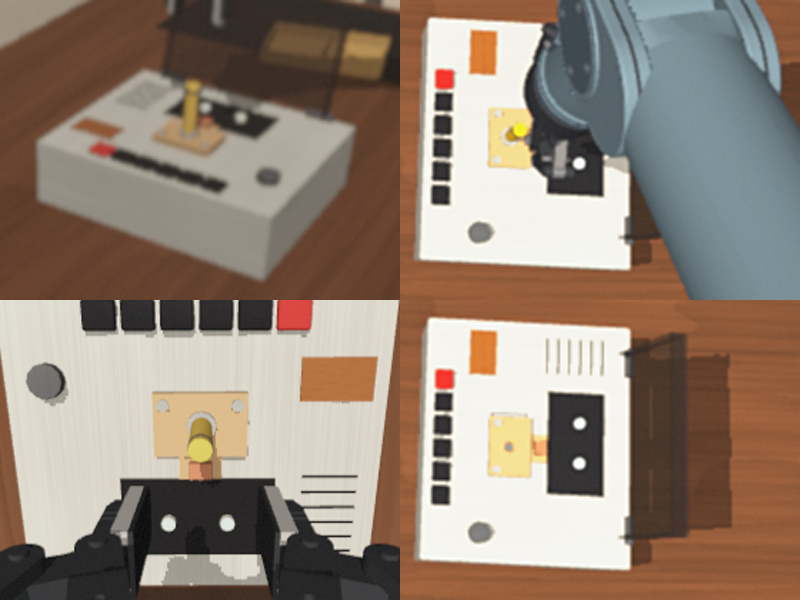

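The pin stands upright with its collar flat on the bracket. The handle is at about (190,105) in the side crop. The gripper is clear, and the head and lid look as they were.

```bash
python3 -c "
from cell import *
print(ticket.job_done())"
```

```text
the job is handed in; nothing more can be done
None
```

The pin is home in the bracket and carriage, and the job is handed in after about 16 s of the 56 s allowed; no verdict was reported.

- **Grip:** my first grip caught the handle about 9 mm off the pads' centre because the arm had not settled when I measured. I opened, centred and gripped again with almost no side force.
- **Search:** I entered the bracket hole with about 8 mm free of resistance, then pressed the carriage with 2–4 N. I slid the bracket about 9–10 mm along the deck's +x, until the press force dropped to zero and the pin jumped forward.
- **Seating:** the shoe resisted at 5–7 N. The collar then stopped the pin at TCP z 0.098 m, which is the computed home height, with a peak of about 12 N. I eased off, let go and went straight up.

Last checks:
- The side and wrist pictures show the pin upright with its collar on the bracket, and the gripper well clear of it.
- The head and lid look unchanged in those pictures. I did not measure either of them.
- I did not re-image the screwdriver and cassette case at the end; both were clear of the path I took.
- The wrist camera's calibration was about 2 px off sideways throughout, and I allowed for it.

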